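# Clear and hold the sprung lid of a chill box

## Task

Clear the hand stamp off the chill box's lid, setting it down gently and upright on the empty steel tray, before opening the lid. Then raise the lid by its bar handle past its balance point (about 60 degrees up, where the spring takes over) without letting it fly open to its stop, ease it back and finish while still holding it steady, a few degrees below the balance point, where it would fall shut if released. Leave the other things on the table where they are.

Things in the scene. Friction and masses are not known exactly. Their poses are not given: they have to be found in the camera images.
- lid (a joint): The lid of the chill box: a white slab 168 x 256 x 18 mm hinged along the box's far rim. Angle in rad: 0 closed (level), growing as the near edge goes up, stop at 1.50. A spring helps it: below the balance point at 1.04 rad (60 degrees) it falls shut, above it the spring carries it open to the stop. The push needed at the handle is under 3 N everywhere once the lid is clear; near the balance point it is under 1 N.
- lid_bar (a point): Centre of the lid's handle: a round steel bar 14 mm thick and 120 mm clear between its two end arms, parallel to the hinge, in the plane of the lid, 55 mm out beyond the lid's near edge and 225 mm from the hinge axis; level with the hinge axis (3 mm below it) when closed, about 102 mm above the table. The bar turns with the lid; the space under it is free down to 25 mm above the table. The gap between bar and lid edge is 48 mm.
- lid_hinge (a point): Middle of the hinge axis, 105 mm above the table, on the box. Horizontal direction from lid_bar to it (lid closed) is the box's x axis; the hinge axis is the box's y axis.
- chill_box: White insulated box with a blue rim, 170 (x) x 260 (y) x 100 mm, fixed to the table, origin under its centre. Its near side (-x) carries the handle; it is turned up to about 13 degrees. The closed lid's top face is 118 mm above the table.
- stamp_grip (a point): Middle of the grip of the patty stamp, which stands upright on the closed lid. Stamp: aluminium disc 64 mm in diameter and 12 mm thick, with an upright black cylindrical grip 24 mm in diameter and 60 mm long on its centre, 72 mm tall in all, about 0.35 kg. This point lies on the stamp's axis, 46 mm above its underside.
- stamp: The same stamp; origin at the centre of its underside, z along its grip.
- stamp_foot (a point): Centre of the stamp's underside.
- tray_floor (a point): Centre of the floor of the empty steel tray, 4 mm above the table. Tray 160 x 160 mm outside, walls 4 mm thick and 16 mm high, fixed. It is on one side of the chill box (left or right); the other tray, of the same size, has four patties in it.
- patty_tray: The tray with four round patties (66 x 20 mm), fixed, origin under its centre. Not to be used.
- jar: Bystander: glass jar 60 x 90 mm, loose, to the right of the chill box.
- bottle: Bystander: clear bottle 60 x 190 mm, loose, to the left of the chill box.
- bowl: Bystander: steel bowl 120 x 50 mm, loose, on the right.
- mould: Bystander: low aluminium ring 76 x 22 mm, loose, on the table in front of the chill box.
- spatula: Bystander: spatula lying on the table, loose, on the left.
- cup: Bystander: steel cup 70 x 75 mm, loose, to the right of the chill box.

How it is judged:
By the outcome, as a careful person would: the job done as asked, in the order asked, and still so for the second after the job is handed in, while the arm keeps its last pose, push and grip.
It also fails if it takes over 51 s, if anything falls off the work surface, if the arm or the gripper's body presses on something with over 40 N, if the wrist force passes 120 N, or if a joint passes its speed limit or range.

## Robot

A 7-joint arm with a two-finger parallel gripper is mounted at the origin on the work surface. World frame = base frame: x ahead of the robot, y to its left, z up, the work surface at z = 0. Lengths are in m, angles in rad, forces in N, time in s.
With the tool pointing down it reaches from about 0.4 to 0.85 m from the base axis. Payload 10.4 kg.
Tool frame: the origin (TCP) lies midway between the tips of the shut fingers; the grasp point (between the pads) lies 19 mm behind it (r.tcp_to_grasp is the z of the grasp point in the tool frame, in m); z points along the fingers, x is the direction in which the jaws open and shut, and the axes are right-handed (so a half turn about z gives the same grasp; the last joint's range is limited). The gripper opens to 87 mm and grips with 3 to 60 N. Pads are 19 mm wide; open, the fingers measure 117 mm over their backs; the gripper's body (75 mm by 190 mm) begins 51 mm behind the grasp point.
Start: joints at [1.122, 0.332, -0.065, 1.46, 0.022, 1.35, -0.088], TCP at [0.258, -0.569, 0.223] pointing down, gripper open.
Joint ranges: [-2.6, 2.6], [-0.5, 2.12], [-1.47, 1.34], [0.16, 2.42], [-1.27, 4.41], [0.06, 2.06], [-2.6, 2.6]. Speed limits (rad/s): [2.22, 2.22, 2.79, 2.79, 3.14, 3.14, 3.14].

## Interface

Orientations are given as a unit quaternion [x, y, z, w].
In Python, from bench import r, camera, close_job gives the robot as it stands. The module is installed in compiled form; this text tells all that it offers.
- The arm moves only by the shell command python3 -m crank 'ROWS' [FORCE]. ROWS is JSON, a list of rows, each an object of numbers: "x", "y", "z": the shift along the tool's x, y, z scaled (see below); "ax", "ay", "az": the turn, a rotation vector about the tool's x, y, z scaled (see below); "claw": the closure, from -1 (fully open) to 1 (shut), so that 0 is half open. A call has exactly 5 rows; each row is the pose to reach, as a shift and turn from the pose commanded when the call began, along the tool's axes at that moment; what a row does not reach only later rows make up. The controller multiplies each number of a shift by 1 m and each number of a turn by 2 rad. A row lasts 1/12 s, in which the tool goes at most 41.7 mm and 7.16 degrees, less where a joint would pass 70% of its speed; a pose out of reach is approached as far as the arm can. A call with a number of a shift or a turn outside -1 to 1 is refused whole. A call with a gripper value outside its range is refused whole. The fingers move at their own pace and stop on an object; FORCE is the grip in N (left out, the last holds). Time passes only in rows, so rows that repeat a pose let the fingers close, or fill a call up. It gives the time, the measured TCP pose, the force and the opening at its end, in the units of the state.
- r.read_state(): the state, without advancing time (a new reading comes with each control period).
- camera(name): name is "scene" or "top"; returns a dict with "color" (400x640x3 uint8, blue, green, red), "fx", "fy", "cx", "cy" (pixels), "D" ([k1, k2, p1, p2, k3] as OpenCV has them; the pictures are not rectified), "eye" and "orientation" of the camera in the world. Camera axes: x right, y down, z forward; pixel columns grow to the right and rows downward; lengths in m; the calibration is good to about 2 mm. A picture is of the moment at which its call begins. There is no depth.
- close_job(): hands the job in, once; it reports no verdict.
The state is a dict: "time": time; "joint_positions": joint angles; "joint_vel": joint speeds; "joint_torque": joint torques, N m; "ee_pos": TCP position; "eef_rot": TCP orientation; "ft_force": force on the tool from outside, world axes, zero at the start; "torque": the same for the moment, N m; "width": finger opening in m.
Only numpy, scipy, OpenCV 4.12 (cv2) and the standard library are available. Lean on these libraries where they do the work, as an engineer would, in place of code of your own. Each camera call takes 0.05 s, during which the arm holds its last target. There are 200 camera calls.

## Working session

There is one attempt and no reset: what is moved stays moved. The work goes in short steps, Python scripts to look and compute and a shell command to move; the robot and the scene stay as the last step left them, time stands still between calls to the robot, and variables do not carry over. Pictures are saved under pics/ and viewed, about 8 in all and at most 12, crops included, and the job is handed in when it is done.

```bash
mkdir -p pics
cat > h.py <<'E'
import numpy as np, cv2
from scipy.spatial.transform import Rotation as R
from bench import r, camera
def shot(name,fn,crop=None):
    c=camera(name); im=c["color"]
    if crop: 
        x0,y0,x1,y1,s=crop; im=cv2.resize(im[y0:y1,x0:x1],None,fx=s,fy=s,interpolation=cv2.INTER_CUBIC)
    cv2.imwrite("pics/"+fn,im); return c
def cal(c):
    K=np.array([[c["fx"],0,c["cx"]],[0,c["fy"],c["cy"]],[0,0,1]],float); return K,np.array(c["D"],float),R.from_quat(c["orientation"]).as_matrix(),np.array(c["eye"],float)
def pz(c,u,v,z):
    K,D,M,e=cal(c); p=cv2.undistortPoints(np.array([[[u,v]]],float),K,D)[0,0]
    d=M@np.array([p[0],p[1],1]); return e+d*(z-e[2])/d[2]
def proj(c,P):
    K,D,M,e=cal(c); P=np.atleast_2d(P); q=(P-e)@M
    return cv2.projectPoints(q,np.zeros(3),np.zeros(3),K,D)[0][:,0]
def st():
    s=r.read_state(); print({k:np.round(s[k],4).tolist() for k in s if k not in("joint_vel","joint_torque")}); return s
E
python3 - <<'E'
from h import *
import pickle
for n in("scene","top"):
    c=shot(n,n+"0.png"); pickle.dump(c,open(n+".pkl","wb")); print(n,np.round(c["eye"],3),np.round(c["orientation"],4),c["fx"],c["fy"],c["cx"],c["cy"],c["D"])
st(); print(r.tcp_to_grasp)
E
```

```text
scene [1.013 0.637 0.912] [ 0.2653  0.8824 -0.3705 -0.117 ] 405.24510388635764 405.24510388635764 316.5114998495391 198.6494066475054 [-0.04158683  0.          0.          0.          0.        ]
top [ 0.467 -0.012  1.085] [ 0.708  -0.7048  0.0275 -0.0354] 386.3005439080265 386.3005439080265 322.38632122083703 198.35343839398558 [-0.09533289  0.          0.          0.          0.        ]
{'time': 0.1, 'joint_positions': [1.1224, 0.3328, -0.0647, 1.4609, 0.0216, 1.3499, -0.0885], 'ee_pos': [0.258, -0.5689, 0.2218], 'eef_rot': [0.8405, -0.5417, -0.0005, -0.0003], 'ft_force': [-0.4115, 0.3897, -0.2496], 'torque': [-0.0108, 0.03, 0.0566], 'width': 0.0872}
-0.0187
```

View pics/scene0.png

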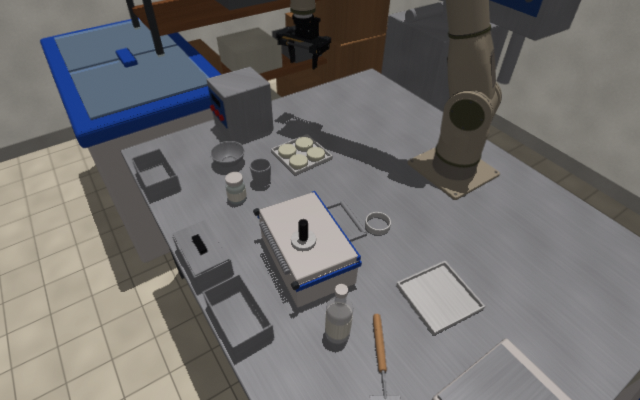

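View pics/top0.png

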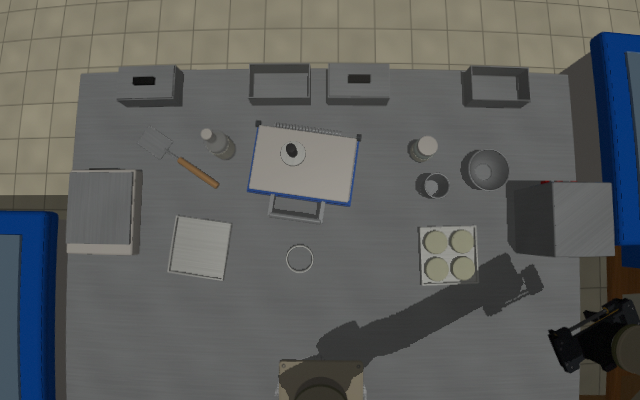

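The empty tray is on the left at top pixel (200,247), the stamp disc is at about (293,153), and the bar runs near (296,218). I'll zoom in on that part.

Run:
```python
import pickle,cv2
c=pickle.load(open("top.pkl","rb"))["color"][110:290,155:375]
cv2.imwrite("pics/c0.png",cv2.resize(c,None,fx=3.3,fy=3.3,interpolation=cv2.INTER_CUBIC)*1)
```

```text
(no output)
```

View pics/c0.png

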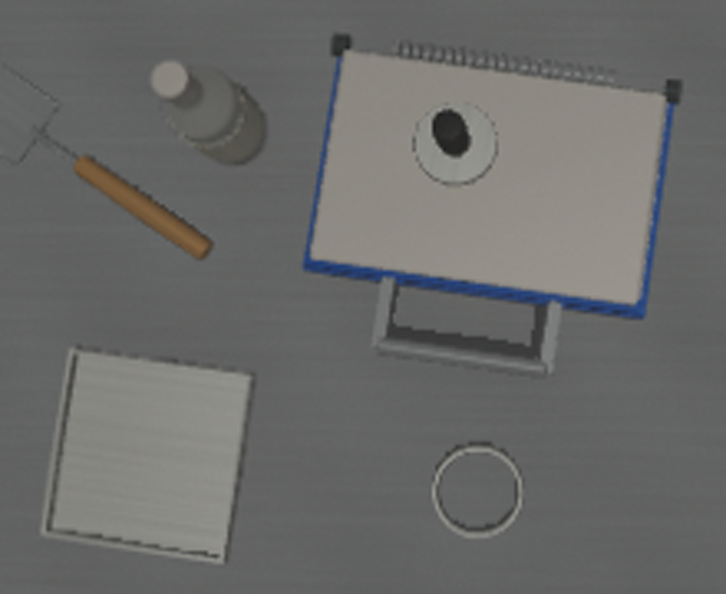

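```bash
cat > m.py <<'E'
from h import *
import pickle
c=pickle.load(open("top.pkl","rb"))
f=lambda u,v,z: pz(c,155+u/3.3,110+v/3.3,z)
L=[f(u,v,.118) for u,v in((343,52),(672,95),(640,305),(310,262))]
print("lid",np.round(L,4).tolist(),np.linalg.norm(L[0]-L[1]),np.linalg.norm(L[1]-L[2]))
lc=np.mean(L,0); print("lidc",lc)
x=(L[0]+L[1]-L[2]-L[3]); yv=(L[0]+L[3]-L[1]-L[2]); print("yaw",np.arctan2(x[1],x[0]),np.arctan2(-yv[0],yv[1]))
print("stamp",f(455,144,.130)); print("grip top",f(451,126,.19))
print("bar",f(463,356,.102),f(376,345,.102),f(552,368,.102))
T=[f(u,v,.016) for u,v in((72,348),(255,374),(226,562),(42,535))]; print("tray",np.mean(T,0),np.linalg.norm(T[0]-T[1]))
print("mould",f(477,490,.011),"bottle base",f(225,130,.02))
s=pickle.load(open("scene.pkl","rb")); st_=f(455,144,.130); print("check scene grip top", proj(s,[[st_[0],st_[1],.19],[st_[0],st_[1],.118],lc]))
E
python3 m.py
```

```text
lid [[0.7406, 0.163, 0.118], [0.7066, -0.0932, 0.118], [0.5435, -0.0681, 0.118], [0.5755, 0.1847, 0.118]] 0.2584630439114796 0.16498461328685665
lidc [0.64158591 0.04659863 0.118     ]
yaw -0.14165490263802002 -0.12896935796069778
stamp [0.6650461  0.07322349 0.13      ]
grip top [0.66572007 0.070889   0.19      ]
bar [0.50474967 0.06749627 0.102     ] [0.5128797  0.13507001 0.102     ] [ 0.49584984 -0.00124394  0.102     ]
tray [0.42302927 0.34085587 0.016     ] 0.16078396514435028
mould [0.39607239 0.06204364 0.011     ] bottle base [0.70022393 0.28118587 0.02      ]
check scene grip top [[303.98703546 221.0384528 ]
 [304.32349262 240.24591149]
 [306.43753388 229.82773425]]
```

```bash
cat > d.py <<'E'
import sys
from h import *
# target TCP x y z yaw (tool x direction, tool down) -> shift & turn/2 in tool axes
def go(p,yaw,tilt=0):
    s=r.read_state(); M=R.from_quat(s["eef_rot"]); 
    T=R.from_euler("z",yaw)*R.from_euler("y",tilt)*R.from_matrix(np.diag([1,-1,-1]))
    d=M.inv().apply(np.array(p)-s["ee_pos"]); t=(M.inv()*T).as_rotvec()/2
    print("t",round(s["time"],2),"pos",np.round(s["ee_pos"],4),"F",np.round(s["ft_force"],1),"w",round(float(s["width"]),4),"| shift",np.round(d,4),"turn",np.round(t,4))
if __name__=="__main__":
    a=list(map(float,sys.argv[1:])); go(a[:3],a[3],*a[4:])
E
python3 d.py .665 .072 .26 -.135
```

```text
t 0.1 pos [ 0.258  -0.5689  0.2218] F [-0.4  0.4 -0.2] w 0.0872 | shift [-0.4156 -0.6354 -0.0377] turn [-3.00e-04  6.00e-04 -5.05e-01]
```

```bash
python3 -m crank '[{"x":-0.01,"y":-0.015,"z":-0.015,"az":-0.03,"claw":-1},{"x":-0.03,"y":-0.045,"z":-0.03,"az":-0.08,"claw":-1},{"x":-0.05,"y":-0.075,"z":-0.04,"az":-0.14,"claw":-1},{"x":-0.07,"y":-0.105,"z":-0.04,"az":-0.2,"claw":-1},{"x":-0.09,"y":-0.135,"z":-0.04,"az":-0.25,"claw":-1}]' 20; python3 d.py .665 .072 .26 -.135
```

```text
t 0.1 pos [ 0.258  -0.5689  0.2218] F [-0.4  0.4 -0.2] w 0.0872 | shift [-0.4156 -0.6354 -0.0377] turn [-3.00e-04  6.00e-04 -5.05e-01]schema error: expected keys x, y, z, ax, ay, az, claw
```

```bash
python3 -m crank '[{"x":-0.01,"y":-0.015,"z":-0.015,"ax":0,"ay":0,"az":-0.03,"claw":-1},{"x":-0.03,"y":-0.045,"z":-0.03,"ax":0,"ay":0,"az":-0.08,"claw":-1},{"x":-0.05,"y":-0.075,"z":-0.04,"ax":0,"ay":0,"az":-0.14,"claw":-1},{"x":-0.07,"y":-0.105,"z":-0.04,"ax":0,"ay":0,"az":-0.2,"claw":-1},{"x":-0.09,"y":-0.135,"z":-0.04,"ax":0,"ay":0,"az":-0.25,"claw":-1}]' 20; python3 d.py .665 .072 .26 -.135
```

```text
time: 0.52
ee_pos: [0.3447, -0.4301, 0.263]
eef_rot: [0.949, -0.314, 0.0, 0.0]
ft_force: [1.1, 0.0, -1.2]
width: 0.0869
t 0.52 pos [ 0.3447 -0.4301  0.263 ] F [ 1.1  0.  -1.2] w 0.0869 | shift [-0.0423 -0.594   0.0028] turn [ 0.0003 -0.0004 -0.252 ]
```

```bash
python3 -m crank '[{"x":0,"y":-0.035,"z":0,"ax":0,"ay":0,"az":-0.06,"claw":-1},{"x":-0.005,"y":-0.07,"z":0,"ax":0,"ay":0,"az":-0.12,"claw":-1},{"x":-0.005,"y":-0.105,"z":0,"ax":0,"ay":0,"az":-0.18,"claw":-1},{"x":-0.01,"y":-0.14,"z":0,"ax":0,"ay":0,"az":-0.23,"claw":-1},{"x":-0.01,"y":-0.175,"z":0,"ax":0,"ay":0,"az":-0.252,"claw":-1}]'; python3 d.py .665 .072 .26 -.135
```

```text
time: 0.93
ee_pos: [0.4413, -0.2838, 0.2625]
eef_rot: [0.998, -0.067, -0.0, 0.0]
ft_force: [1.4, -0.8, 0.5]
width: 0.087
t 0.93 pos [ 0.4413 -0.2838  0.2625] F [ 1.4 -0.8  0.5] w 0.087 | shift [ 0.1737 -0.3826  0.0023] turn [ 0.0001  0.0003 -0.    ]
```

```bash
python3 -m crank '[{"x":0.016,"y":-0.035,"z":0,"ax":0,"ay":0,"az":0,"claw":-1},{"x":0.032,"y":-0.07,"z":0,"ax":0,"ay":0,"az":0,"claw":-1},{"x":0.048,"y":-0.105,"z":0,"ax":0,"ay":0,"az":0,"claw":-1},{"x":0.064,"y":-0.14,"z":0,"ax":0,"ay":0,"az":0,"claw":-1},{"x":0.08,"y":-0.175,"z":0,"ax":0,"ay":0,"az":0,"claw":-1}]' >/dev/null; python3 -m crank '[{"x":0.016,"y":-0.035,"z":0,"ax":0,"ay":0,"az":0,"claw":-1},{"x":0.032,"y":-0.07,"z":0,"ax":0,"ay":0,"az":0,"claw":-1},{"x":0.048,"y":-0.105,"z":0,"ax":0,"ay":0,"az":0,"claw":-1},{"x":0.064,"y":-0.14,"z":0,"ax":0,"ay":0,"az":0,"claw":-1},{"x":0.075,"y":-0.165,"z":0,"ax":0,"ay":0,"az":0,"claw":-1}]'>/dev/null;  python3 d.py .665 .072 .145 -.135
```

```text
t 1.77 pos [0.6432 0.0328 0.2618] F [-0.1 -0.1  0.3] w 0.0869 | shift [ 0.0163 -0.0417  0.1169] turn [-0.0005  0.0005 -0.0019]
```

```bash
python3 -m crank '[{"x":0.01,"y":-0.02,"z":0,"ax":0,"ay":0,"az":0,"claw":-1},{"x":0.016,"y":-0.04,"z":0,"ax":0,"ay":0,"az":-0.002,"claw":-1},{"x":0.016,"y":-0.042,"z":0,"ax":0,"ay":0,"az":-0.002,"claw":-1},{"x":0.016,"y":-0.042,"z":0,"ax":0,"ay":0,"az":-0.002,"claw":-1},{"x":0.016,"y":-0.042,"z":0,"ax":0,"ay":0,"az":-0.002,"claw":-1}]' >/dev/null;  python3 d.py .665 .072 .145 -.135; python3 -c "
from h import *
c=shot('scene','s1.png',(220,120,420,300,3))
d=shot('top','t1.png')
"
```

```text
t 2.18 pos [0.6639 0.0677 0.2622] F [ 0.2 -0.7 -0.2] w 0.0873 | shift [ 0.0005 -0.0045  0.1172] turn [ 0.0004  0.0003 -0.0012]
```

View pics/s1.png

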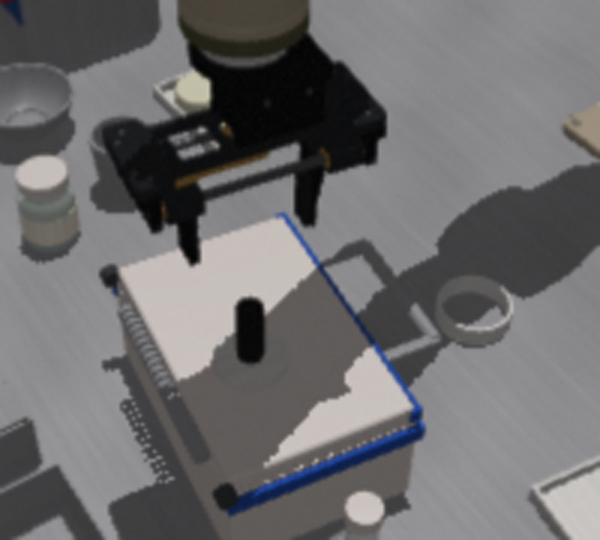

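Open jaws straddle the grip (grip at crop (250,330)). Next: descend and close.

```bash
python3 -m crank '[{"x":0,"y":-0.004,"z":0.025,"ax":0,"ay":0,"az":0,"claw":-1},{"x":0,"y":-0.004,"z":0.055,"ax":0,"ay":0,"az":0,"claw":-1},{"x":0,"y":-0.004,"z":0.085,"ax":0,"ay":0,"az":0,"claw":-1},{"x":0,"y":-0.004,"z":0.105,"ax":0,"ay":0,"az":0,"claw":-1},{"x":0,"y":-0.004,"z":0.116,"ax":0,"ay":0,"az":0,"claw":-1}]' 25 >/dev/null;  python3 d.py .665 .072 .145 -.135
for i in 1 2; do python3 -m crank '[{"x":0,"y":0,"z":0,"ax":0,"ay":0,"az":0,"claw":1},{"x":0,"y":0,"z":0,"ax":0,"ay":0,"az":0,"claw":1},{"x":0,"y":0,"z":0,"ax":0,"ay":0,"az":0,"claw":1},{"x":0,"y":0,"z":0,"ax":0,"ay":0,"az":0,"claw":1},{"x":0,"y":0,"z":0,"ax":0,"ay":0,"az":0,"claw":1}]' 25 >/dev/null;  python3 d.py .665 .072 .145 -.135; done
```

```text
t 2.7 pos [0.6634 0.0705 0.1437] F [0.7 0.  0.9] w 0.0869 | shift [ 0.0014 -0.0017 -0.0013] turn [ 0.0009  0.0015 -0.0019]
t 3.12 pos [0.6654 0.0727 0.148 ] F [ 1.1  0.3 -0.3] w 0.0614 | shift [-0.0003  0.0007  0.003 ] turn [-0.0002 -0.0011 -0.0011]
t 3.53 pos [0.6647 0.0725 0.1465] F [ 0.2 -0.2  0.3] w 0.0283 | shift [0.0004 0.0005 0.0015] turn [ 0.    -0.    -0.001]
```

```bash
python3 -m crank '[{"x":0,"y":0,"z":0,"ax":0,"ay":0,"az":0,"claw":1},{"x":0,"y":0,"z":0,"ax":0,"ay":0,"az":0,"claw":1},{"x":0,"y":0,"z":0,"ax":0,"ay":0,"az":0,"claw":1},{"x":0,"y":0,"z":0,"ax":0,"ay":0,"az":0,"claw":1},{"x":0,"y":0,"z":0,"ax":0,"ay":0,"az":0,"claw":1}]' 25 >/dev/null;  python3 d.py .665 .072 .145 -.135
python3 -m crank '[{"x":0,"y":0,"z":-0.003,"ax":0,"ay":0,"az":0,"claw":1},{"x":0,"y":0,"z":-0.01,"ax":0,"ay":0,"az":0,"claw":1},{"x":0,"y":0,"z":-0.025,"ax":0,"ay":0,"az":0,"claw":1},{"x":0,"y":0,"z":-0.045,"ax":0,"ay":0,"az":0,"claw":1},{"x":0,"y":0,"z":-0.065,"ax":0,"ay":0,"az":0,"claw":1}]' >/dev/null;  python3 d.py .423 .341 .2 -.135
```

```text
t 3.95 pos [0.6649 0.0725 0.1466] F [ 2.4 -0.6 -0.5] w 0.0234 | shift [0.0002 0.0005 0.0016] turn [-0.     -0.0002 -0.001 ]
t 4.37 pos [0.6639 0.0725 0.212 ] F [ 0.8  0.2 -3.1] w 0.0235 | shift [-0.2752 -0.2331  0.0124] turn [ 0.0002  0.001  -0.0008]
```

```bash
python3 -m crank '[{"x":-0.01,"y":-0.008,"z":0,"ax":0,"ay":0,"az":0,"claw":1},{"x":-0.03,"y":-0.025,"z":0,"ax":0,"ay":0,"az":0,"claw":1},{"x":-0.053,"y":-0.045,"z":0,"ax":0,"ay":0,"az":0,"claw":1},{"x":-0.076,"y":-0.065,"z":0,"ax":0,"ay":0,"az":0,"claw":1},{"x":-0.1,"y":-0.085,"z":0,"ax":0,"ay":0,"az":0,"claw":1}]' >/dev/null
python3 -m crank '[{"x":-0.024,"y":-0.02,"z":0,"ax":0,"ay":0,"az":0,"claw":1},{"x":-0.048,"y":-0.04,"z":0,"ax":0,"ay":0,"az":0,"claw":1},{"x":-0.072,"y":-0.06,"z":0,"ax":0,"ay":0,"az":0,"claw":1},{"x":-0.096,"y":-0.08,"z":0,"ax":0,"ay":0,"az":0,"claw":1},{"x":-0.12,"y":-0.1,"z":0,"ax":0,"ay":0,"az":0,"claw":1}]' >/dev/null
python3 d.py .423 .341 .06 -.135
python3 -m crank '[{"x":-0.02,"y":-0.017,"z":0,"ax":0,"ay":0,"az":0,"claw":1},{"x":-0.035,"y":-0.03,"z":0,"ax":0,"ay":0,"az":0,"claw":1},{"x":-0.047,"y":-0.042,"z":0,"ax":0,"ay":0,"az":0,"claw":1},{"x":-0.053,"y":-0.047,"z":0.01,"ax":0,"ay":0,"az":0,"claw":1},{"x":-0.055,"y":-0.048,"z":0.03,"ax":0,"ay":0,"az":0,"claw":1}]' >/dev/null
python3 d.py .423 .341 .0325 -.135
```

```text
t 5.2 pos [0.4695 0.2868 0.2106] F [ 0.7  0.7 -3. ] w 0.0233 | shift [-0.0533 -0.0475  0.1506] turn [ 0.0006  0.0004 -0.0007]
t 5.62 pos [0.4227 0.3432 0.1822] F [ 0.3  0.4 -3.7] w 0.0236 | shift [0.0003 0.0025 0.1497] turn [-0.0011 -0.0011  0.0005]
```

```bash
python3 -m crank '[{"x":0,"y":0.001,"z":0.03,"ax":0,"ay":0,"az":0,"claw":1},{"x":0,"y":0.002,"z":0.065,"ax":0,"ay":0,"az":0,"claw":1},{"x":0,"y":0.002,"z":0.1,"ax":0,"ay":0,"az":0,"claw":1},{"x":0,"y":0.002,"z":0.125,"ax":0,"ay":0,"az":0,"claw":1},{"x":0,"y":0.002,"z":0.136,"ax":0,"ay":0,"az":0,"claw":1}]' >/dev/null
python3 -m crank '[{"x":0,"y":0,"z":0.001,"ax":0,"ay":0,"az":0,"claw":1},{"x":0,"y":0,"z":0.002,"ax":0,"ay":0,"az":0,"claw":1},{"x":0,"y":0,"z":0.003,"ax":0,"ay":0,"az":0,"claw":1},{"x":0,"y":0,"z":0.003,"ax":0,"ay":0,"az":0,"claw":1},{"x":0,"y":0,"z":0.003,"ax":0,"ay":0,"az":0,"claw":1}]' >/dev/null
python3 d.py .423 .341 .0326 -.135
```

```text
t 6.45 pos [0.4245 0.3394 0.0438] F [ 0.8 -0.5 -3. ] w 0.0238 | shift [-0.0018 -0.0014  0.0112] turn [-0.0006 -0.0009 -0.0011]
```

Foot is about 11 mm above the floor; creep down.

```bash
python3 -m crank '[{"x":0,"y":0,"z":0.002,"ax":0,"ay":0,"az":0,"claw":1},{"x":0,"y":0,"z":0.004,"ax":0,"ay":0,"az":0,"claw":1},{"x":0,"y":0,"z":0.006,"ax":0,"ay":0,"az":0,"claw":1},{"x":0,"y":0,"z":0.008,"ax":0,"ay":0,"az":0,"claw":1},{"x":0,"y":0,"z":0.009,"ax":0,"ay":0,"az":0,"claw":1}]' >/dev/null
python3 d.py .423 .341 .0326 -.135
python3 -m crank '[{"x":0,"y":0,"z":0.0003,"ax":0,"ay":0,"az":0,"claw":1},{"x":0,"y":0,"z":0.0006,"ax":0,"ay":0,"az":0,"claw":1},{"x":0,"y":0,"z":0.001,"ax":0,"ay":0,"az":0,"claw":1},{"x":0,"y":0,"z":0.0015,"ax":0,"ay":0,"az":0,"claw":1},{"x":0,"y":0,"z":0.0015,"ax":0,"ay":0,"az":0,"claw":1}]' >/dev/null
python3 d.py .423 .341 .0326 -.135
```

```text
t 6.87 pos [0.4237 0.3388 0.0332] F [ 0.6 -0.1 -3. ] w 0.0234 | shift [-0.001  -0.0021  0.0006] turn [ 0.0002  0.0001 -0.001 ]
t 7.28 pos [0.4239 0.339  0.0326] F [-2.4 -3.5  5.4] w 0.0232 | shift [-0.0012 -0.0019  0.    ] turn [ 0.0001 -0.0002 -0.001 ]
```

```bash
python3 -m crank '[{"x":0,"y":0,"z":-0.0006,"ax":0,"ay":0,"az":0,"claw":0.4},{"x":0,"y":0,"z":-0.0006,"ax":0,"ay":0,"az":0,"claw":0.2},{"x":0,"y":0,"z":-0.0006,"ax":0,"ay":0,"az":0,"claw":-0.1},{"x":0,"y":0,"z":-0.0006,"ax":0,"ay":0,"az":0,"claw":-0.2},{"x":0,"y":0,"z":-0.0006,"ax":0,"ay":0,"az":0,"claw":-0.2}]' >/dev/null
python3 -m crank '[{"x":0,"y":0,"z":0,"ax":0,"ay":0,"az":0,"claw":-0.3},{"x":0,"y":0,"z":0,"ax":0,"ay":0,"az":0,"claw":-0.3},{"x":0,"y":0,"z":-0.01,"ax":0,"ay":0,"az":0,"claw":-0.3},{"x":0,"y":0,"z":-0.03,"ax":0,"ay":0,"az":0,"claw":-0.3},{"x":0,"y":0,"z":-0.06,"ax":0,"ay":0,"az":0,"claw":-0.3}]' >/dev/null
python3 -m crank '[{"x":0,"y":0,"z":-0.03,"ax":0,"ay":0,"az":0,"claw":-0.3},{"x":0,"y":0,"z":-0.06,"ax":0,"ay":0,"az":0,"claw":-0.3},{"x":0,"y":0,"z":-0.08,"ax":0,"ay":0,"az":0,"claw":-0.3},{"x":0,"y":0,"z":-0.1,"ax":0,"ay":0,"az":0,"claw":-0.3},{"x":0,"y":0,"z":-0.12,"ax":0,"ay":0,"az":0,"claw":-0.3}]' >/dev/null
python3 d.py .504 .0654 .18 -.135; python3 -c "
from h import *
d=shot('scene','t2.png',(300,120,560,340,3))
"
```

```text
t 8.53 pos [0.4236 0.339  0.2147] F [-0.4 -0.6 -0.1] w 0.0566 | shift [0.1168 0.2602 0.0347] turn [-0.0002 -0.0005 -0.0008]
```

View pics/t2.png

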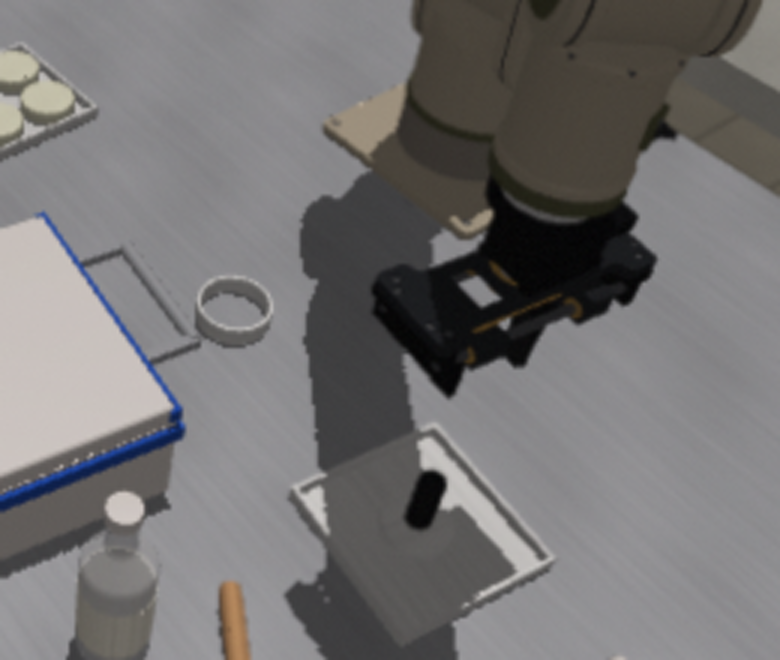

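The stamp stands upright in the tray (grip at crop (425,500)). Now I'll go above the bar.

```bash
python3 -m crank '[{"x":0.01,"y":0.02,"z":0,"ax":0,"ay":0,"az":0,"claw":-0.3},{"x":0.024,"y":0.053,"z":0,"ax":0,"ay":0,"az":0,"claw":-0.3},{"x":0.04,"y":0.087,"z":0,"ax":0,"ay":0,"az":0,"claw":-0.3},{"x":0.055,"y":0.12,"z":0,"ax":0,"ay":0,"az":0,"claw":-0.3},{"x":0.07,"y":0.155,"z":0,"ax":0,"ay":0,"az":0,"claw":-0.3}]' >/dev/null
python3 -m crank '[{"x":0.015,"y":0.034,"z":0,"ax":0,"ay":0,"az":0,"claw":-0.3},{"x":0.03,"y":0.067,"z":0.01,"ax":0,"ay":0,"az":0,"claw":-0.3},{"x":0.04,"y":0.09,"z":0.02,"ax":0,"ay":0,"az":0,"claw":-0.3},{"x":0.046,"y":0.103,"z":0.03,"ax":0,"ay":0,"az":0,"claw":-0.3},{"x":0.047,"y":0.105,"z":0.035,"ax":0,"ay":0,"az":0,"claw":-0.3}]' >/dev/null
python3 -m crank '[{"x":0,"y":0,"z":0,"ax":0,"ay":0,"az":0,"claw":-0.3},{"x":0,"y":0,"z":0,"ax":0,"ay":0,"az":0,"claw":-0.3},{"x":0,"y":0,"z":0,"ax":0,"ay":0,"az":0,"claw":-0.3},{"x":0,"y":0,"z":0,"ax":0,"ay":0,"az":0,"claw":-0.3},{"x":0,"y":0,"z":0,"ax":0,"ay":0,"az":0,"claw":-0.3}]' >/dev/null
python3 d.py .504 .0654 .083 -.135; python3 -c "
from h import *
d=shot('scene','t3.png',(240,140,440,290,4))
"
```

```text
t 9.83 pos [0.5043 0.0666 0.1781] F [ 0.1 -0.3  0.3] w 0.0564 | shift [-0.0002  0.0012  0.0951] turn [-0.0001 -0.0004 -0.0001]
```

View pics/t3.png

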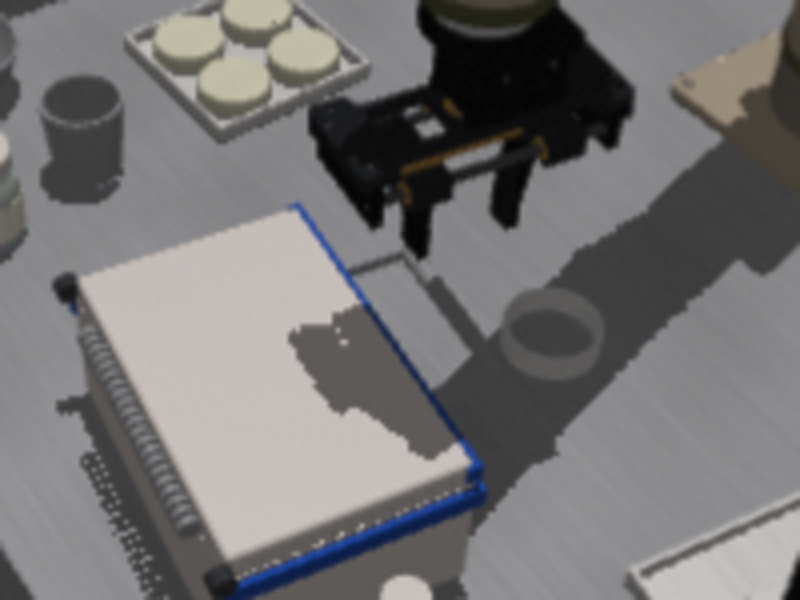

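```bash
python3 -c "
from h import *;import pickle
s=pickle.load(open('scene.pkl','rb')); b=np.array([.504,.0654,.102]); y=np.array([.135,.991,0])*.067
print(proj(s,[b+y,b-y]))"
python3 -m crank '[{"x":0,"y":0.001,"z":0.02,"ax":0,"ay":0,"az":0,"claw":-0.3},{"x":0,"y":0.001,"z":0.045,"ax":0,"ay":0,"az":0,"claw":-0.3},{"x":0,"y":0.001,"z":0.065,"ax":0,"ay":0,"az":0,"claw":-0.3},{"x":0,"y":0.001,"z":0.072,"ax":0,"ay":0,"az":0,"claw":-0.3},{"x":0,"y":0.001,"z":0.075,"ax":0,"ay":0,"az":0,"claw":-0.3}]' >/dev/null
python3 d.py .504 .0654 .083 -.135
python3 -m crank '[{"x":0,"y":0,"z":0.004,"ax":0,"ay":0,"az":0,"claw":-0.3},{"x":0,"y":0,"z":0.009,"ax":0,"ay":0,"az":0,"claw":-0.3},{"x":0,"y":0,"z":0.014,"ax":0,"ay":0,"az":0,"claw":-0.3},{"x":0,"y":0,"z":0.019,"ax":0,"ay":0,"az":0,"claw":-0.3},{"x":0,"y":0,"z":0.02,"ax":0,"ay":0,"az":0,"claw":-0.3}]' >/dev/null
python3 d.py .504 .0654 .083 -.135
```

```text
[[365.07959303 234.08792676]
 [340.86584237 201.72485115]]
t 10.3 pos [0.5034 0.0646 0.1017] F [-1.4 -0.9  0.8] w 0.0563 | shift [ 0.0006 -0.0009  0.0187] turn [ 0.0001  0.001  -0.0008]
t 10.72 pos [0.5039 0.0643 0.0821] F [-0.1 -0.7 -0.6] w 0.0567 | shift [-0.     -0.0011 -0.0009] turn [ 0.0001  0.0002 -0.001 ]
```

Projection agrees with the first picture within about 2 px. Close on the bar with moderate force.

```bash
for i in 1 2 3; do python3 -m crank '[{"x":0,"y":0,"z":0,"ax":0,"ay":0,"az":0,"claw":1},{"x":0,"y":0,"z":0,"ax":0,"ay":0,"az":0,"claw":1},{"x":0,"y":0,"z":0,"ax":0,"ay":0,"az":0,"claw":1},{"x":0,"y":0,"z":0,"ax":0,"ay":0,"az":0,"claw":1},{"x":0,"y":0,"z":0,"ax":0,"ay":0,"az":0,"claw":1}]' 15 >/dev/null; python3 d.py .504 .0654 .083 -.135; done
python3 -c "
import numpy as np
# lid angle -> tool shift (from closed grasp): bar relative to hinge in lid frame (-.225,-.003)
a0=np.array([-.225,-.003])
for d in (5,10,15,20,25,30,35,40,45,50,55,58,60,62,64,65):
    t=np.radians(d); c,s=np.cos(t),np.sin(t); x,z=-.225*c+ -(-.003)*-s*-1*-1 if 0 else 0,0
    x=-.225*c+(-.003)*s; z=.225*s-.003*c
    print(d,'x',round(x-a0[0],4),'z',round(-(z-a0[1]),4))
"
```

```text
t 11.13 pos [0.5042 0.0644 0.0828] F [ 1.1 -0.  -0.1] w 0.0311 | shift [-0.0004 -0.001  -0.0002] turn [-0.     -0.0002 -0.001 ]
t 11.55 pos [0.5043 0.0643 0.0827] F [ 1.5 -0.2 -0.5] w 0.0128 | shift [-0.0005 -0.001  -0.0003] turn [-0.     -0.0002 -0.0011]
t 11.97 pos [0.5043 0.0643 0.0827] F [ 1.7 -0.5  0.4] w 0.0129 | shift [-0.0004 -0.001  -0.0003] turn [-0.     -0.0002 -0.001 ]
5 x 0.0006 z -0.0196
10 x 0.0029 z -0.0391
15 x 0.0069 z -0.0583
20 x 0.0125 z -0.0771
25 x 0.0198 z -0.0954
30 x 0.0286 z -0.1129
35 x 0.039 z -0.1296
40 x 0.0507 z -0.1453
45 x 0.0638 z -0.16
50 x 0.0781 z -0.1734
55 x 0.0935 z -0.1856
58 x 0.1032 z -0.1922
60 x 0.1099 z -0.1964
62 x 0.1167 z -0.2003
64 x 0.1237 z -0.2039
65 x 0.1272 z -0.2057
```

```bash
cat > a.py <<'E'
from h import *
s=r.read_state(); p=np.array(s["ee_pos"]); M=R.from_quat(s["eef_rot"])
g=p+M.apply([0,0,r.tcp_to_grasp]); h=np.array([.5043,.0643,.1017])+.225*np.array([.991,-.135,0])+[0,0,.003]
v=g-h; lx=v@[.991,-.135,0]; ly=v@[.135,.991,0]
ang=np.degrees(np.arctan2(v[2],-lx)+np.arctan2(.003,.225))
print("t",round(s["time"],2),"pos",p.round(4),"F",np.round(s["ft_force"],1),"T",np.round(s["torque"],2),"w",round(float(s["width"]),4),"angle",ang.round(2),"rad",np.hypot(lx,v[2]).round(4),"ly",ly.round(4),"rot",(R.from_euler("z",-.135)*R.from_matrix(np.diag([1,-1,-1]))).inv().__mul__(M).as_rotvec().round(3))
E
python3 a.py
python3 -m crank '[{"x":0,"y":0,"z":-0.008,"ax":0,"ay":0,"az":0,"claw":1},{"x":0.0006,"y":0,"z":-0.0196,"ax":0,"ay":0,"az":0,"claw":1},{"x":0.0018,"y":0,"z":-0.031,"ax":0,"ay":0,"az":0,"claw":1},{"x":0.0043,"y":0,"z":-0.047,"ax":0,"ay":0,"az":0,"claw":1},{"x":0.0069,"y":0,"z":-0.0583,"ax":0,"ay":0,"az":0,"claw":1}]' 15 >/dev/null; python3 a.py
```

```text
t 11.97 pos [0.5043 0.0643 0.0827] F [ 1.7 -0.5  0.4] T [-0.1  -0.65  0.  ] w 0.0129 angle -0.07 rad 0.2251 ly 0.0 rot [0.    0.    0.002]
t 12.38 pos [0.5133 0.0631 0.1427] F [16.9 -0.8 -8. ] T [-0.23 -3.52 -0.01] w 0.0128 angle 15.46 rad 0.2234 ly 0.0 rot [0.001 0.005 0.002]
```

```bash
python3 -m crank '[{"x":0,"y":0,"z":0,"ax":0,"ay":0,"az":0,"claw":1},{"x":0,"y":0,"z":0,"ax":0,"ay":0,"az":0,"claw":1},{"x":0,"y":0,"z":0,"ax":0,"ay":0,"az":0,"claw":1},{"x":0,"y":0,"z":0,"ax":0,"ay":0,"az":0,"claw":1},{"x":0,"y":0,"z":0,"ax":0,"ay":0,"az":0,"claw":1}]' 15 >/dev/null; python3 a.py;python3 -c "
from h import *
d=shot('scene','t4.png',(240,140,440,290,4))
"
```

```text
t 12.8 pos [0.513  0.0631 0.1415] F [12.7 -1.3 -5.5] T [-0.26 -2.78 -0.01] w 0.0124 angle 15.15 rad 0.2233 ly -0.0 rot [0.001 0.005 0.003]
```

View pics/t4.png

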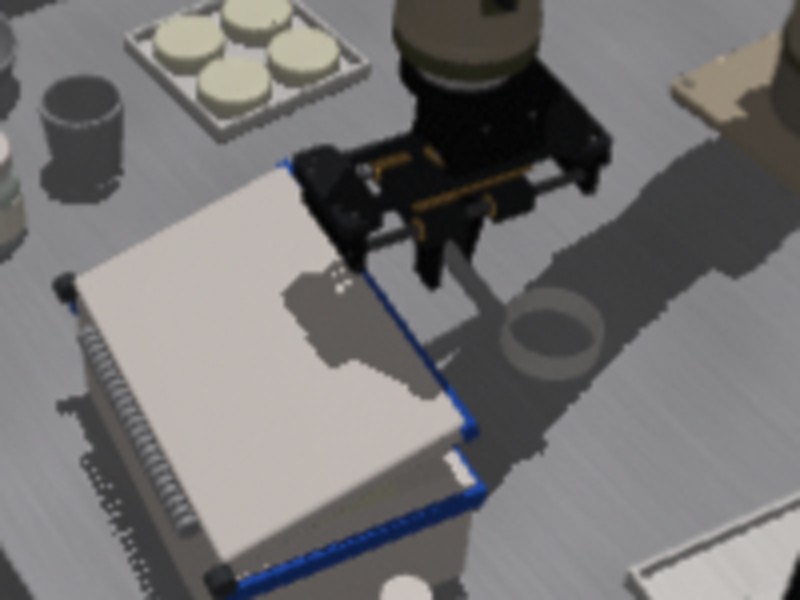

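```bash
python3 -m crank '[{"x":0.003,"y":0,"z":-0.0076,"ax":0,"ay":0,"az":0,"claw":1},{"x":0.006,"y":0,"z":-0.015,"ax":0,"ay":0,"az":0,"claw":1},{"x":0.009,"y":0,"z":-0.0225,"ax":0,"ay":0,"az":0,"claw":1},{"x":0.011,"y":0,"z":-0.0262,"ax":0,"ay":0,"az":0,"claw":1},{"x":0.011,"y":0,"z":-0.0262,"ax":0,"ay":0,"az":0,"claw":1}]' 15 >/dev/null; python3 a.py
```

```text
t 13.27 pos [0.5225 0.0618 0.1676] F [ 6.8 -0.5 -6.4] T [-0.05 -1.27 -0.06] w 0.0123 angle 22.3 rad 0.2222 ly -0.0 rot [0.    0.001 0.002]
```

```bash
python3 -m crank '[{"x":0.003,"y":0,"z":-0.006,"ax":0,"ay":0,"az":0,"claw":1},{"x":0.007,"y":0,"z":-0.0135,"ax":0,"ay":0,"az":0,"claw":1},{"x":0.0115,"y":0,"z":-0.021,"ax":0,"ay":0,"az":0,"claw":1},{"x":0.0145,"y":0,"z":-0.027,"ax":0,"ay":0,"az":0,"claw":1},{"x":0.0145,"y":0,"z":-0.027,"ax":0,"ay":0,"az":0,"claw":1}]' 15 >/dev/null; python3 a.py;python3 -c "
from h import *
d=shot('scene','t5.png',(240,120,440,270,4))
"
```

```text
t 13.68 pos [0.5371 0.0597 0.195 ] F [ 4.2 -0.5 -5. ] T [-0.08 -0.95  0.03] w 0.0122 angle 30.35 rad 0.2208 ly -0.0001 rot [0.    0.001 0.002]
```

View pics/t5.png

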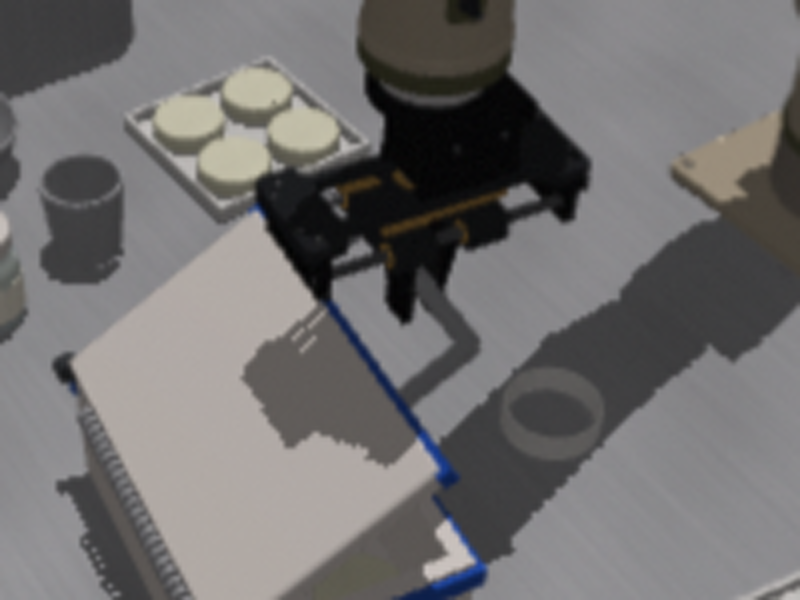

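```bash
python3 -m crank '[{"x":0.0057,"y":0,"z":-0.0096,"ax":0,"ay":0,"az":0,"claw":1},{"x":0.0126,"y":0,"z":-0.0192,"ax":0,"ay":0,"az":0,"claw":1},{"x":0.02,"y":0,"z":-0.0284,"ax":0,"ay":0,"az":0,"claw":1},{"x":0.0278,"y":0,"z":-0.0372,"ax":0,"ay":0,"az":0,"claw":1},{"x":0.0278,"y":0,"z":-0.0372,"ax":0,"ay":0,"az":0,"claw":1}]' 15 >/dev/null; python3 a.py
```

```text
t 14.15 pos [0.5659 0.0557 0.2316] F [ 11.    0.4 -12.6] T [-0.03 -2.25 -0.01] w 0.0118 angle 42.55 rad 0.2185 ly -0.0002 rot [0.001 0.003 0.003]
```

```bash
python3 -c "
from h import *
import pickle
a=camera('scene');b=camera('top'); pickle.dump((a,b),open('p6.pkl','wb'))
A=a['color'][120:300,240:375];B=b['color'][100:235,235:370]
cv2.imwrite('pics/t6.png',np.hstack([cv2.resize(A,(405,540),interpolation=cv2.INTER_CUBIC),np.vstack([cv2.resize(B,(390,390),interpolation=cv2.INTER_CUBIC),np.zeros((150,390,3),np.uint8)])]))
"; python3 a.py
```

```text
t 14.25 pos [0.5646 0.0559 0.2303] F [ 12.4   0.4 -13.4] T [ 0.   -2.47  0.01] w 0.0122 angle 42.08 rad 0.2186 ly -0.0002 rot [0.001 0.001 0.002]
```

View pics/t6.png

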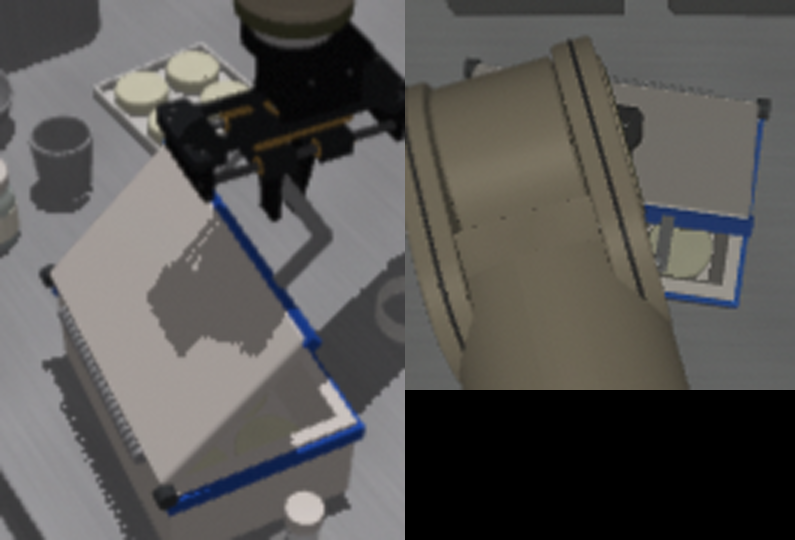

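```bash
cat > v.py <<'E'
from h import *
h=np.array([.5043,.0643,.1017])+.225*np.array([.991,-.135,0])+[0,0,.003]
ux=np.array([.991,-.135,0]);uy=np.array([.135,.991,0]);uz=np.array([0,0,1.])
def pt(d,lx,ly,lz):
    t=np.radians(d);c,s=np.cos(t),np.sin(t); return h+(lx*c+lz*s)*ux+ly*uy+(-lx*s+lz*c)*uz
E
python3 -c "
from v import *
import pickle
a,b=pickle.load(open('p6.pkl','rb'))
for d in (38,40,42,44,46,48):
    P=proj(a,[pt(d,-.17,.128,.013),pt(d,-.17,.128,-.005),pt(d,-.225,.067,-.003)])
    Q=proj(b,[pt(d,-.17,-.128,.013),pt(d,-.17,-.128,-.005)])
    print(d,((P-[240,120])*3).round(0).tolist(),((Q-[235,100])*390/135).round(0).tolist())
s=pickle.load(open('scene.pkl','rb'));print(((proj(s,[pt(0,-.17,.128,.013)])))) 
"
```

```text
38 [[317.0, 338.0], [329.0, 345.0], [340.0, 245.0]] [[347.0, 233.0], [343.0, 249.0]]
40 [[313.0, 336.0], [325.0, 343.0], [336.0, 241.0]] [[348.0, 227.0], [344.0, 244.0]]
42 [[308.0, 334.0], [321.0, 341.0], [330.0, 238.0]] [[349.0, 221.0], [345.0, 238.0]]
44 [[303.0, 332.0], [317.0, 338.0], [325.0, 234.0]] [[350.0, 214.0], [347.0, 232.0]]
46 [[298.0, 331.0], [312.0, 336.0], [319.0, 231.0]] [[351.0, 208.0], [348.0, 227.0]]
48 [[293.0, 330.0], [308.0, 335.0], [313.0, 228.0]] [[352.0, 201.0], [349.0, 221.0]]
[[358.81158054 253.95304665]]
```

```bash
python3 -m crank '[{"x":0.004,"y":0,"z":-0.002,"ax":0,"ay":0,"az":0,"claw":1},{"x":0.009,"y":0,"z":-0.006,"ax":0,"ay":0,"az":0,"claw":1},{"x":0.014,"y":0,"z":-0.01,"ax":0,"ay":0,"az":0,"claw":1},{"x":0.018,"y":0,"z":-0.0138,"ax":0,"ay":0,"az":0,"claw":1},{"x":0.018,"y":0,"z":-0.0138,"ax":0,"ay":0,"az":0,"claw":1}]' 12 >/dev/null; python3 a.py
```

```text
t 14.67 pos [0.5819 0.0535 0.2463] F [-5.6 -2.6  5.2] T [-0.42  1.24 -0.  ] w 0.0116 angle 48.29 rad 0.2173 ly -0.0002 rot [-0.     0.     0.002]
```

```bash
python3 -m crank '[{"x":0.004,"y":0,"z":-0.0035,"ax":0,"ay":0,"az":0,"claw":1},{"x":0.0085,"y":0,"z":-0.007,"ax":0,"ay":0,"az":0,"claw":1},{"x":0.013,"y":0,"z":-0.0105,"ax":0,"ay":0,"az":0,"claw":1},{"x":0.017,"y":0,"z":-0.0132,"ax":0,"ay":0,"az":0,"claw":1},{"x":0.017,"y":0,"z":-0.0132,"ax":0,"ay":0,"az":0,"claw":1}]' 12 >/dev/null; python3 a.py
python3 -m crank '[{"x":0.004,"y":0,"z":-0.0027,"ax":0,"ay":0,"az":0,"claw":1},{"x":0.008,"y":0,"z":-0.0053,"ax":0,"ay":0,"az":0,"claw":1},{"x":0.012,"y":0,"z":-0.0078,"ax":0,"ay":0,"az":0,"claw":1},{"x":0.016,"y":0,"z":-0.01,"ax":0,"ay":0,"az":0,"claw":1},{"x":0.016,"y":0,"z":-0.01,"ax":0,"ay":0,"az":0,"claw":1}]' 12 >/dev/null; python3 a.py
```

```text
t 15.08 pos [0.599  0.0512 0.2595] F [-5.2 -2.6  6.6] T [-0.41  1.26 -0.02] w 0.0115 angle 54.04 rad 0.2164 ly -0.0002 rot [-0.     0.001  0.002]
t 15.5 pos [0.6151 0.049  0.2696] F [-4.8 -2.3  7.2] T [-0.37  1.02  0.  ] w 0.0116 angle 59.09 rad 0.2157 ly -0.0002 rot [0.    0.001 0.002]
```

```bash
python3 -m crank '[{"x":0.004,"y":0,"z":-0.002,"ax":0,"ay":0,"az":0,"claw":1},{"x":0.008,"y":0,"z":-0.0042,"ax":0,"ay":0,"az":0,"claw":1},{"x":0.0125,"y":0,"z":-0.0064,"ax":0,"ay":0,"az":0,"claw":1},{"x":0.0168,"y":0,"z":-0.0085,"ax":0,"ay":0,"az":0,"claw":1},{"x":0.0168,"y":0,"z":-0.0085,"ax":0,"ay":0,"az":0,"claw":1}]' 12 >/dev/null; python3 a.py
python3 -m crank '[{"x":0,"y":0,"z":0,"ax":0,"ay":0,"az":0,"claw":1},{"x":0,"y":0,"z":0,"ax":0,"ay":0,"az":0,"claw":1},{"x":0,"y":0,"z":0,"ax":0,"ay":0,"az":0,"claw":1},{"x":0,"y":0,"z":0,"ax":0,"ay":0,"az":0,"claw":1},{"x":0,"y":0,"z":0,"ax":0,"ay":0,"az":0,"claw":1}]' 12 >/dev/null; python3 a.py
python3 -c "
from v import *
import pickle
a=camera('scene');b=camera('top'); pickle.dump((a,b),open('p7.pkl','wb'))
A=a['color'][120:300,240:375];B=b['color'][100:235,235:370]
cv2.imwrite('pics/t7.png',np.hstack([cv2.resize(A,(405,540),interpolation=cv2.INTER_CUBIC),np.vstack([cv2.resize(B,(390,390),interpolation=cv2.INTER_CUBIC),np.zeros((150,390,3),np.uint8)])]))
for d in (58,60,62,64,66,68):
    P=proj(a,[pt(d,-.17,.128,.013),pt(d,-.17,.128,-.005),pt(d,-.225,.067,-.003)])
    Q=proj(b,[pt(d,-.17,-.128,.013),pt(d,-.17,-.128,-.005)])
    print(d,((P-[240,120])*3).round(0).tolist(),((Q-[235,100])*390/135).round(0).tolist())
"
```

```text
t 15.92 pos [0.632  0.0467 0.2783] F [-4.4 -2.5  8.3] T [-0.42  0.81  0.01] w 0.012 angle 64.18 rad 0.215 ly -0.0002 rot [0.    0.002 0.003]
t 16.33 pos [0.6314 0.0468 0.278 ] F [-3.6 -2.4  7.7] T [-0.34  0.7   0.  ] w 0.012 angle 64.02 rad 0.2151 ly -0.0002 rot [0.    0.002 0.002]
58 [[263.0, 326.0], [281.0, 328.0], [278.0, 217.0]] [[358.0, 165.0], [355.0, 187.0]]
60 [[256.0, 326.0], [275.0, 327.0], [270.0, 216.0]] [[359.0, 158.0], [356.0, 180.0]]
62 [[250.0, 326.0], [269.0, 327.0], [262.0, 215.0]] [[361.0, 150.0], [357.0, 173.0]]
64 [[243.0, 327.0], [263.0, 327.0], [254.0, 214.0]] [[362.0, 142.0], [358.0, 165.0]]
66 [[236.0, 327.0], [256.0, 327.0], [245.0, 213.0]] [[363.0, 134.0], [359.0, 158.0]]
68 [[229.0, 328.0], [250.0, 327.0], [237.0, 213.0]] [[364.0, 126.0], [361.0, 150.0]]
```

View pics/t7.png

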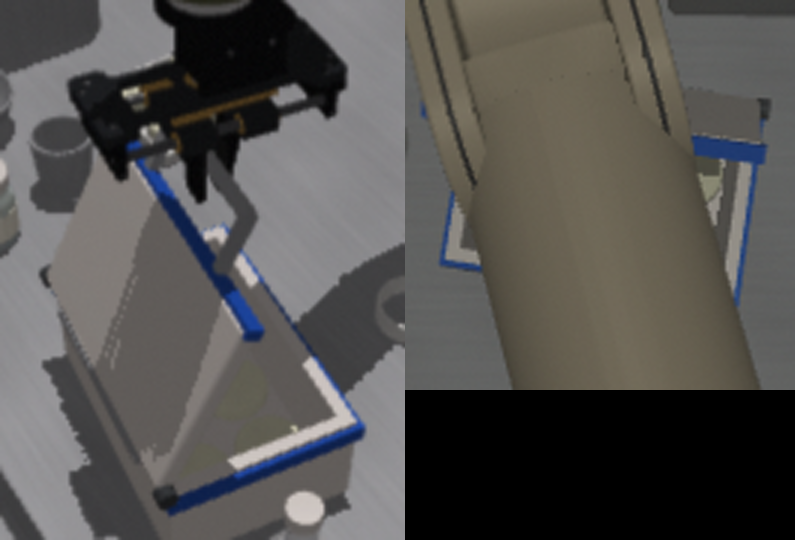

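Both views agree with about 64°, past the balance point. Ease back to about 56°.

```bash
python3 -m crank '[{"x":-0.003,"y":0,"z":0.001,"ax":0,"ay":0,"az":0,"claw":1},{"x":-0.006,"y":0,"z":0.0025,"ax":0,"ay":0,"az":0,"claw":1},{"x":-0.0095,"y":0,"z":0.004,"ax":0,"ay":0,"az":0,"claw":1},{"x":-0.013,"y":0,"z":0.006,"ax":0,"ay":0,"az":0,"claw":1},{"x":-0.014,"y":0,"z":0.0063,"ax":0,"ay":0,"az":0,"claw":1}]' 12 >/dev/null; python3 a.py
python3 -m crank '[{"x":-0.003,"y":0,"z":0.0017,"ax":0,"ay":0,"az":0,"claw":1},{"x":-0.006,"y":0,"z":0.0035,"ax":0,"ay":0,"az":0,"claw":1},{"x":-0.009,"y":0,"z":0.0053,"ax":0,"ay":0,"az":0,"claw":1},{"x":-0.012,"y":0,"z":0.0072,"ax":0,"ay":0,"az":0,"claw":1},{"x":-0.013,"y":0,"z":0.0076,"ax":0,"ay":0,"az":0,"claw":1}]' 12 >/dev/null; python3 a.py
python3 -m crank '[{"x":0,"y":0,"z":0,"ax":0,"ay":0,"az":0,"claw":1},{"x":0,"y":0,"z":0,"ax":0,"ay":0,"az":0,"claw":1},{"x":0,"y":0,"z":0,"ax":0,"ay":0,"az":0,"claw":1},{"x":0,"y":0,"z":0,"ax":0,"ay":0,"az":0,"claw":1},{"x":0,"y":0,"z":0,"ax":0,"ay":0,"az":0,"claw":1}]' 12 >/dev/null; python3 a.py
python3 -c "
from v import *
a=camera('scene');b=camera('top')
A=a['color'][120:300,240:375];B=b['color'][100:300,160:375]
cv2.imwrite('pics/t8.png',np.hstack([cv2.resize(A,(405,540),interpolation=cv2.INTER_CUBIC),np.vstack([cv2.resize(B[:,75:],(378,540),interpolation=cv2.INTER_CUBIC)])]))
cv2.imwrite('pics/full.png',np.vstack([a['color'],b['color'][60:255]]))
for d in (52,54,56,58,60):
    P=proj(a,[pt(d,-.17,.128,.013),pt(d,-.17,.128,-.005),pt(d,-.225,.067,-.003)])
    Q=proj(b,[pt(d,-.17,-.128,.013),pt(d,-.17,-.128,-.005)])
    print(d,((P-[240,120])*3).round(0).tolist(),((Q-[235,100])*2.7).round(0).tolist())
"
```

```text
t 16.85 pos [0.6166 0.0489 0.2703] F [ 0.3 -1.8  0.8] T [-0.18 -0.2  -0.01] w 0.0117 angle 59.55 rad 0.2155 ly -0.0001 rot [-0.     0.     0.002]
t 17.27 pos [0.6036 0.0507 0.2624] F [0.5 0.6 0.2] T [-0.1  -0.27 -0.06] w 0.0117 angle 55.48 rad 0.2161 ly -0.0 rot [-0.    -0.     0.002]
t 17.68 pos [0.6042 0.0507 0.2628] F [-0.3  0.  -0.9] T [ 0.01 -0.26  0.01] w 0.0115 angle 55.68 rad 0.2161 ly -0.0 rot [ 0.    -0.     0.002]
52 [[281.0, 328.0], [298.0, 331.0], [300.0, 223.0]] [[331.0, 175.0], [328.0, 194.0]]
54 [[275.0, 327.0], [292.0, 330.0], [293.0, 221.0]] [[333.0, 168.0], [329.0, 188.0]]
56 [[269.0, 326.0], [287.0, 329.0], [286.0, 219.0]] [[334.0, 161.0], [330.0, 181.0]]
58 [[263.0, 326.0], [281.0, 328.0], [278.0, 217.0]] [[335.0, 154.0], [331.0, 175.0]]
60 [[256.0, 326.0], [275.0, 327.0], [270.0, 216.0]] [[336.0, 147.0], [332.0, 168.0]]
```

View pics/t8.png

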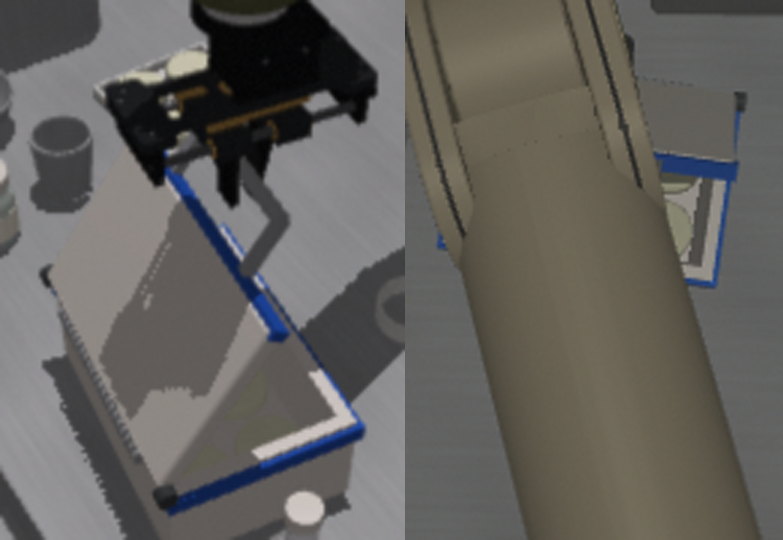

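View pics/full.png

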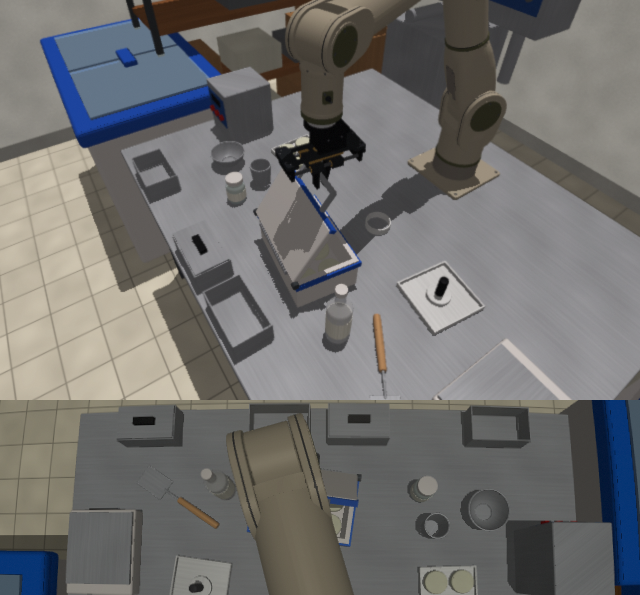

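The lid reads about 56° in both views: bar corner (287,219) in the scene crop, lid corner (333,162) in the top crop. Forces are near zero, the stamp is upright in the tray and the bystanders haven't moved. Handing in.

```bash
python3 -c "
from bench import close_job
print(close_job())"; python3 a.py
```

```text
the job is handed in; nothing more can be done
None
the job is handed in; nothing more can be done
```

The job is handed in at about 18 s of the 51 s allowed. The stamp stands upright on the empty left tray, and the gripper is still holding the lid at about 56°, roughly 4° below the balance point.

- **Stamp:** I set it down with a light touch, about 8 N. The last pictures show it upright and near the tray's centre.
- **Lid:** I raised it by the bar to about 64°, held it there, then eased it back. The last arm reading was 55.7°, and both cameras agreed within about 1°. The force on the tool was near zero.
- **Other things:** they look unmoved in the last pictures, judged by eye.
- **Disagreement:** the tool's path had a smaller radius than the stated 225 mm (about 216 mm at the end). I didn't find the cause; the bar may have shifted between the pads. It pulled up to about 18 N along the lid on the way up; I corrected the path and the pull was gone by the end.

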